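# Release the ratchet-held sole press

## Robot

A 6-joint arm with a two-finger parallel gripper is mounted at the origin on the work surface. World frame = base frame: x ahead of the robot, y to its left, z up, the work surface at z = 0. Lengths are in m, angles in rad, forces in N, time in s.
With the tool pointing down it reaches from about 0.35 to 0.775 m from the base axis. Payload 7.3 kg.
Tool frame: the origin (TCP) lies midway between the tips of the shut fingers; the grasp point (between the pads) lies robot.grasp_offset behind it (robot.grasp_offset is the distance from the TCP to the grasp point, in m); z points along the fingers, x is the direction in which the jaws open and shut, and the axes are right-handed (so a half turn about z gives the same grasp; the last joint's range is limited). The gripper opens to 92 mm and grips with 3 to 60 N. Pads are 19 mm wide; open, the fingers measure 130 mm over their backs; the gripper's body (75 mm by 190 mm) begins 47 mm behind the grasp point.
Start: joints at [-1.494, 0.342, 1.524, -0, 1.275, -0.146], TCP at [0.116, -0.512, 0.227] pointing down, gripper open.
Joint ranges: [-2.53, 2.53], [-0.77, 2.02], [0.04, 2.7], [-1, 4.14], [0.28, 2.66], [-3.11, 3.11]. Speed limits (rad/s): [2.57, 2.57, 3.14, 3.14, 3.14, 3.14].

## Interface

Orientations are given as [roll, pitch, yaw] about the fixed x, y, z axes, in that order (R = Rz(yaw) Ry(pitch) Rx(roll)).
In Python, from cell import robot gives the robot as it stands. The module is installed in compiled form; this text tells all that it offers.
- The arm moves only by the tool move_arm, never from a script. Its argument "increments" is a list of rows, each a list of 7 numbers: the finger opening in mm, from 0 to 91.8, then the shift along the tool's x, y, z in mm, then the turn, a rotation vector about the tool's x, y, z in rad. A call has 1 to 12 rows; each row shifts and turns the pose as measured when the row begins, along the tool's axes as they then stand; what a row does not reach is not made up. A row lasts 1/8 s, in which the tool goes at most 62.5 mm and 10.7 degrees, less where a joint would pass 70% of its speed; a pose out of reach is approached as far as the arm can. A call is refused whole if a number of a shift passes 62.5 or a number of a turn 0.188, either way. A call with a gripper value outside its range is refused whole. The fingers move at their own pace and stop on an object; "newtons" is the grip in N (left out, the last holds). Time passes only in rows, so rows that do not move let the fingers close. It gives the time, the measured TCP pose, the force and the opening at its end, in the units of the state.
- robot.observe(): the state, without advancing time (a new reading comes with each control period).
- robot.read_camera(name): name is "side" or "top"; returns a dict with "img" (384x512x3 uint8, red, green, blue), "fx", "fy", "cx", "cy" (pixels), "T" (4x4, takes a point from camera to world coordinates). Camera axes: x right, y down, z forward; pixel columns grow to the right and rows downward; lengths in m; the calibration is good to about 2 mm. A picture is of the moment at which its call begins. There is no depth.
- robot.hand_in(): hands the job in, once; it reports no verdict.
Trained networks look in the newest picture that a camera, given by its name, has taken for a name from the list of things; names that differ only in an ending like _2 or _b are one class to them, and where a whole thing is asked for, a point or a joint stands for the part that bears it (a point fixed in the world has none). Each returns a list of dicts, best first, with "conf" (0 to 1); they miss things now and then, are a little off and sometimes report something else, mostly with a low value. They report only what shows in the picture. A call takes as long as a camera call. They do not tell look-alikes from the thing itself.
- robot.look_for(thing, camera): "rect" ([left, top, width, height] in pixels, round what is visible of it).
The state is a dict: "time": time; "qpos": joint angles; "qvel": joint speeds; "joint_efforts": joint torques, N m; "tool_pos": TCP position; "tool_rot": TCP orientation; "contact_force": force on the tool from outside, world axes, zero at the start; "torque": the same for the moment, N m; "opening": finger opening in m.
Only numpy, scipy, OpenCV 4.12 (cv2) and the standard library are available. Lean on these libraries where they do the work, as an engineer would, in place of code of your own. Each camera call takes 0.05 s, during which the arm holds its last target.

## Task

The glue has set, so release the sole press: throw the red ball lever over to its other side, where its weight pulls the pawl upwards, then take the crank by its black grip and wind it on just far enough to unload the pawl so that it tips out of the ratchet, without squeezing the shoe last any harder than that needs. Keep hold of the crank and let it turn back slowly until the ram is fully up. Do not force the crank back against the engaged pawl or let the wheel fly round, and leave the last on its bed and the other things where they are.

Things in the scene. Friction and masses are not known exactly. Their poses are not given: they have to be found in the camera images.
- press: Green bench press, fixed. Base 290 x 130 x 30 mm, head 60 mm wide, its top 275 mm high. Origin: table level, mid base. z up, x from the open front (robot side) to the rear column, y along the shaft; ratchet, pawl, ball lever and crank are on the -y side. Below, 'press x' etc. are these axes; 'seen from the crank side' is looking along +y, x to the right, z up.
- shaft_axis (a point): Point on the shaft's axis (along press y, 205 mm above the table) level with the middle of the crank's grip: the grip's centre circles this point at 80 mm radius in the press x-z plane. Crank arm and hub lie 45 to 55 mm from that plane, towards the press.
- wheel_turn (a joint): Shaft and ratchet (rad): 0 at the start, ram down. Positive = forward = anticlockwise seen from the crank side (wheel top towards press -x; ram goes down 14 mm per rad). Negative = back; -1.80 = stop, ram fully up. A return spring always drives it back (2 to 5 N at the grip), the pressed foot adds about 4 N at 0; only the pawl holds it.
- crank_grip (a point): Centre of the crank's black grip, a freely spinning sleeve 24 mm thick, 78 mm long, level along press y, up in front of the shaft. The crank's dog coupling has 0.36 rad of lost motion (loose, 1 to 2 N at the grip) and starts anywhere in it. Wound on past that, 5 to 8 N takes the load and frees the pawl within 0.05 rad; beyond, each 0.01 rad adds 0.5 N, and over 11 N squeezes the last too hard.
- pawl_lift (a joint): Brass holding pawl (rad): 0 engaged in the teeth, positive = nose lifted, 0.30 = fully out; clear of the teeth above 0.12. While the wheel's load rests on it, it is jammed in by friction; once unloaded it tips out by itself within about 0.2 s if the ball lever has been thrown over, else it stays in.
- pawl_pivot (a point): Pivot pin of pawl and ball lever (axis along press y), in the ball's plane, 255 mm above the table, 62 mm towards press +x from the shaft.
- lever (a joint): Ball lever relative to the pawl (rad): 0 = leaning 35 deg towards press -x (holds the pawl in), 1.22 = leaning 35 deg or more towards press +x (pulls the pawl out). It tips over by its own weight once past upright; under 1 N at the ball moves it.
- ball (a point): Centre of the red ball, 26 mm diameter, on the end of the lever, 60 mm from the pivot; at the start about 304 mm above the table. Free space on both sides of it along press x.
- ratchet: Steel ratchet wheel, 90 mm across, 16 teeth, 12 mm thick; origin on the shaft axis in the middle of the press.
- pawl: Brass pawl, 72 mm long, 12 mm thick, above the ratchet wheel; its nose bears on a tooth with about 12 N at the start. Origin on its pivot axis in the middle of the press.
- foot: Round rubber-faced pressing foot under the ram, 32 mm across; origin at the centre of its underside. It yields 1 mm per 20 N; at the start it presses the last with about 24 N.
- shoe_last: White plaster shoe last with a cork sole, 100 x 42 x 70 mm, loose on the press bed under the foot; origin at the centre of its underside, z up, its toe towards its own -x.
- bed (a point): Centre of the last's place on the black rubber bed of the press, at the bed's top, 55 mm above the table.
- spare_last: A spare bare off-white shoe last, 100 x 40 x 70 mm, to the left of the press; origin at its underside.
- tape_a: A roll of masking tape lying flat, 104 mm across, 20 mm high, left of the press; origin at its underside.
- tape_b: A roll of masking tape lying flat, 112 mm across, 24 mm high, on the right of the table; origin at its underside.
- scissors: Red-handled scissors lying flat on the right of the table, 175 mm long, 10 mm high; origin at its underside.
- glue: A white glue bottle standing on the right, 52 mm across, 130 mm high; origin at its underside.
- hammer: A hammer lying on the left, 250 mm long; origin at its underside.
- pot: An amber jar with black lid standing on the left, 66 mm across, 75 mm high; origin at its underside.
- thread: A standing blue thread spool, 48 mm across, 55 mm high, far left; origin at its underside.
Not all that is in view belongs to the job. What is shaped like the shoe_last but orange or turquoise is not meant.

How it is judged:
By the outcome, as a careful person would: the job done as asked, in the order asked, and still so for the second after the job is handed in, with the robot touching nothing.
It also fails if it takes over 51 s, if anything falls off the work surface, if the arm or the gripper's body presses on something with over 40 N, if the wrist force passes 120 N, or if a joint passes its speed limit or range.

## Working session

There is one attempt and no reset: what is moved stays moved. The work goes in short steps, Python scripts to look and compute and a tool call to move; the robot and the scene stay as the last step left them, time stands still between calls to the robot, and variables do not carry over. Pictures are saved under pics/ and viewed, and the job is handed in when it is done.

Besides the shell and the picture viewer there is one more tool, called after ">>>" as name([rows], argument=value, ...), one row to a line, values as JSON. move_arm: Moves the arm, as the interface text tells. Its arguments: {"type":"object","properties":{"increments":{"type":"array"},"newtons":{"type":"number"}},"required":["increments"]}

```bash
mkdir -p pics; python3 - <<'E'
from cell import robot
import cv2,numpy as np
print({k:np.round(v,3) for k,v in robot.observe().items()}, robot.grasp_offset)
for c in("side","top"):
    d=robot.read_camera(c); cv2.imwrite(f"pics/{c}0.png",d["img"][:,:,::-1]); print(c,d["fx"],d["fy"],d["cx"],d["cy"],np.round(d["T"],4).tolist())
    for t in("press","ball","crank_grip","ratchet","pawl","shoe_last"):
        print(t,[(np.round(r["rect"]).tolist(),round(r["conf"],2)) for r in robot.look_for(t,c)[:3]])
E
```

```text
{'time': np.float64(0.0), 'qpos': array([-1.494,  0.343,  1.525, -0.   ,  1.275, -0.146]), 'qvel': array([ 0.   ,  0.001,  0.002, -0.002, -0.002,  0.001]), 'joint_efforts': array([-2.0000e-03, -4.3125e+01, -2.4422e+01,  7.2000e-02,  5.6000e-02,
       -0.0000e+00]), 'tool_pos': array([ 0.116, -0.512,  0.226]), 'tool_rot': array([-3.141e+00,  2.000e-03, -1.348e+00]), 'contact_force': array([ 0.179,  0.26 , -0.204]), 'torque': array([ 0.009, -0.01 , -0.029]), 'opening': np.float64(0.092)} 0.0188
side 480.53567550110944 480.53567550110944 253.57555405149856 186.4344259819471 [[-0.9929, -0.07, 0.0958, 0.3707], [-0.117, 0.7091, -0.6953, 1.0165], [-0.0192, -0.7016, -0.7123, 1.212], [0.0, 0.0, 0.0, 1.0]]
press [([187.0, 126.0, 101.0, 123.0], 0.86), ([237.0, 127.0, 14.0, 20.0], 0.59)]
ball [([219.0, 140.0, 9.0, 19.0], 0.58)]
crank_grip []
ratchet [([235.0, 124.0, 21.0, 25.0], 0.6)]
pawl [([214.0, 140.0, 13.0, 20.0], 0.7)]
shoe_last [([265.0, 165.0, 20.0, 21.0], 0.69), ([240.0, 191.0, 34.0, 25.0], 0.68), ([296.0, 172.0, 32.0, 20.0], 0.62)]
top 422.6432802969332 422.6432802969332 258.5232832852501 195.89153608651222 [[0.0279, -0.9941, 0.1047, 0.3645], [-0.9996, -0.028, 0.0009, -0.0086], [0.002, -0.1047, -0.9945, 1.6661], [0.0, 0.0, 0.0, 1.0]]
press [([226.0, 146.0, 89.0, 82.0], 0.67)]
ball [([265.0, 164.0, 7.0, 8.0], 0.4)]
crank_grip [([287.0, 182.0, 24.0, 10.0], 0.55), ([225.0, 147.0, 88.0, 80.0], 0.43)]
ratchet [([266.0, 170.0, 44.0, 24.0], 0.97)]
pawl [([258.0, 163.0, 11.0, 14.0], 0.6)]
shoe_last [([302.0, 208.0, 21.0, 16.0], 0.68), ([268.0, 170.0, 45.0, 26.0], 0.62)]
```

```bash
python3 - <<'E'
import cv2
a=cv2.imread("pics/side0.png"); b=cv2.imread("pics/top0.png")
cv2.imwrite("pics/s1.png",cv2.resize(a[90:270,160:340],(594,594),interpolation=cv2.INTER_CUBIC)) 
cv2.imwrite("pics/t1.png",cv2.resize(b[130:250,205:345],(700,600),interpolation=cv2.INTER_CUBIC))
E
```

```text
(no output)
```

View pics/side0.png

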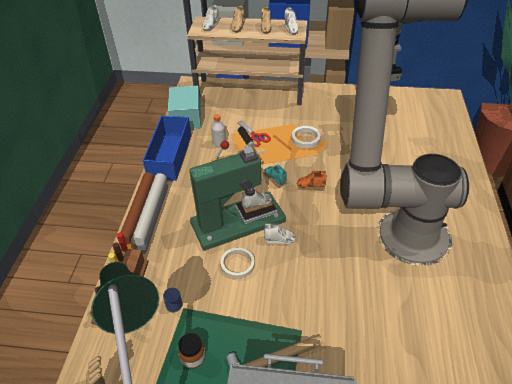

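View pics/top0.png

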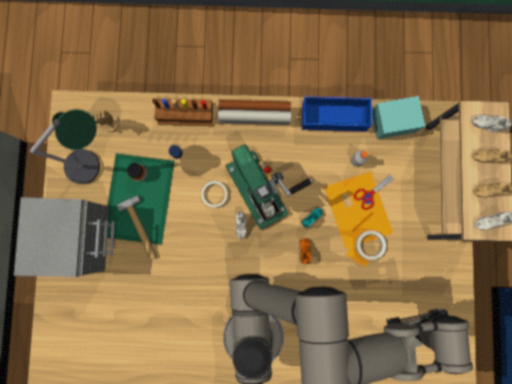

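View pics/s1.png

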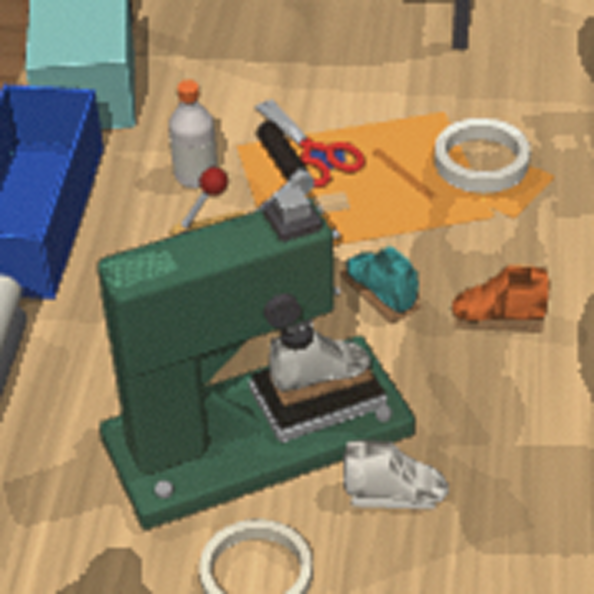

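View pics/t1.png

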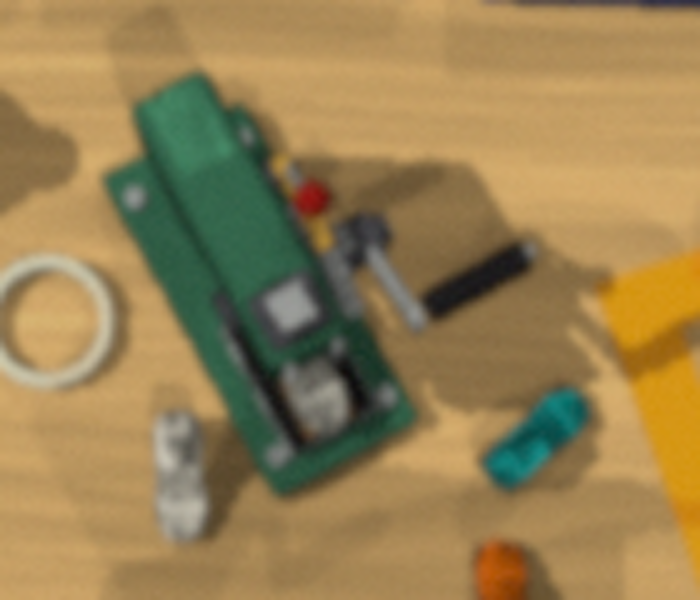

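```bash
cat > h.py <<'E'
import numpy as np,cv2,json
from scipy.optimize import least_squares
S=dict(f=480.53567550110944,c=(253.57555405149856,186.4344259819471),T=np.array([[-0.9929,-0.07,0.0958,0.3707],[-0.117,0.7091,-0.6953,1.0165],[-0.0192,-0.7016,-0.7123,1.212],[0,0,0,1]]))
Tp=dict(f=422.6432802969332,c=(258.5232832852501,195.89153608651222),T=np.array([[0.0279,-0.9941,0.1047,0.3645],[-0.9996,-0.028,0.0009,-0.0086],[0.002,-0.1047,-0.9945,1.6661],[0,0,0,1]]))
def proj(C,p):
    p=np.atleast_2d(p); q=(p-C["T"][:3,3])@C["T"][:3,:3]
    return q[:,:2]/q[:,2:]*C["f"]+np.array(C["c"])
def tri(ps,pt):
    r=least_squares(lambda x:np.r_[proj(S,x)[0]-ps,proj(Tp,x)[0]-pt],[.45,-.1,.2]); return r.x,r.fun
def atz(C,px,z):
    d=np.r_[(np.array(px)-C["c"])/C["f"],1]; d=C["T"][:3,:3]@d; o=C["T"][:3,3]; return o+d*(z-o[2])/d[2]
E
python3 - <<'E'
from h import *
import cv2
cs=lambda x,y:(160+(x+.5)/3.3-.5,90+(y+.5)/3.3-.5); ct=lambda x,y:(205+(x+.5)/5-.5,130+(y+.5)/5-.5)
for n,s,t in(("ball",cs(213,181),ct(312,197)),("in",cs(302,174),ct(427,308)),("out",cs(262,128),ct(535,247))):
    x,f=tri(s,t);print(n,x.round(3),f.round(2))
print("ball z304",atz(S,cs(213,181),.304).round(3),atz(Tp,ct(312,197),.304).round(3))
for p in((413,412),(283,495),(105,178)): print(atz(Tp,ct(*p),.03).round(3))
for p in((413,408),(103,428),(148,515)): print(atz(S,cs(*p),.03).round(3))
a=cv2.imread("pics/side0.png"); b=cv2.imread("pics/top0.png")
for n,im,w in(("s",a,(205,255,120,155)),("t",b,(255,320,155,200))):
    x0,x1,y0,y1=w; h=cv2.cvtColor(im[y0:y1,x0:x1],cv2.COLOR_BGR2HSV); red=((h[...,0]<8)|(h[...,0]>172))&(h[...,1]>150)&(h[...,2]>60)
    ys,xs=np.nonzero(red); print(n,"red",sorted(set(zip(xs+x0,ys+y0)))[:80])
E
```

```text
ball [ 0.598 -0.032  0.303] [ 0.14  0.02 -0.01 -0.16]
in [ 0.531 -0.113  0.249] [-0.4  -0.05  0.01  0.43]
out [ 0.578 -0.186  0.242] [ 0.14  0.02 -0.   -0.15]
ball z304 [ 0.598 -0.031  0.304] [ 0.597 -0.033  0.304]
[ 0.477 -0.12   0.03 ]
[ 0.41  -0.021  0.03 ]
[0.654 0.125 0.03 ]
[ 0.414 -0.025  0.03 ]
[0.715 0.032 0.03 ]
[0.65  0.133 0.03 ]
s red [(np.int64(221), np.int64(143)), (np.int64(221), np.int64(144)), (np.int64(221), np.int64(145)), (np.int64(221), np.int64(146)), (np.int64(222), np.int64(142)), (np.int64(222), np.int64(143)), (np.int64(222), np.int64(144)), (np.int64(222), np.int64(145)), (np.int64(222), np.int64(146)), (np.int64(222), np.int64(147)), (np.int64(223), np.int64(141)), (np.int64(223), np.int64(142)), (np.int64(223), np.int64(143)), (np.int64(223), np.int64(144)), (np.int64(223), np.int64(145)), (np.int64(223), np.int64(146)), (np.int64(223), np.int64(147)), (np.int64(223), np.int64(148)), (np.int64(224), np.int64(141)), (np.int64(224), np.int64(142)), (np.int64(224), np.int64(143)), (np.int64(224), np.int64(144)), (np.int64(224), np.int64(145)), (np.int64(224
[... 2045 characters left out ...]
.int64(266), np.int64(171)), (np.int64(266), np.int64(172)), (np.int64(267), np.int64(166)), (np.int64(267), np.int64(167)), (np.int64(267), np.int64(168)), (np.int64(267), np.int64(169)), (np.int64(267), np.int64(170)), (np.int64(267), np.int64(171)), (np.int64(267), np.int64(172)), (np.int64(268), np.int64(167)), (np.int64(268), np.int64(168)), (np.int64(268), np.int64(169)), (np.int64(268), np.int64(170)), (np.int64(268), np.int64(171)), (np.int64(269), np.int64(167)), (np.int64(269), np.int64(168)), (np.int64(269), np.int64(169)), (np.int64(269), np.int64(170)), (np.int64(269), np.int64(171)), (np.int64(270), np.int64(168)), (np.int64(270), np.int64(169)), (np.int64(270), np.int64(170))]
```

```bash
cat >> h.py <<'E'
from scipy.spatial.transform import Rotation as R
C=np.array([.564,.0045]); yaw=.571
def w(x,y,z):
    c,s=np.cos(yaw),np.sin(yaw); return np.array([C[0]+c*x-s*y,C[1]+s*x+c*y,z])
def pr(p):
    c,s=np.cos(yaw),np.sin(yaw); d=np.array(p[:2])-C; return np.array([c*d[0]+s*d[1],-s*d[0]+c*d[1],p[2]])
def plan(p,rot,tgt,rt=None,n=None,step=45.,op=0):
    p=np.array(p,float);r=R.from_euler('xyz',rot); r2=R.from_euler('xyz',rt if rt is not None else [np.pi,0,yaw])
    v=(r.inv()*r2).as_rotvec(); L=np.linalg.norm(tgt-p)*1e3
    n=n or int(max(np.ceil(L/step),np.ceil(np.linalg.norm(v)/.17),1))
    d=(np.array(tgt)-p)/n*1e3; rows=[]
    for i in range(n):
        ri=r*R.from_rotvec(v*i/n); rows.append([op]+np.round(ri.inv().apply(d),1).tolist()+np.round(v/n,3).tolist())
    return rows
E
python3 - <<'E'
from h import *
from cell import robot
s=robot.observe()
t=w(-.05,-.0485,.40); print(t)
for r in plan(s["tool_pos"],s["tool_rot"],t,n=15): print(r)
E
```

```text
[ 0.54814493 -0.06332969  0.4       ]
[0, -22.8, -34.7, -11.6, 0.0, -0.0, -0.128]
[0, -18.2, -37.3, -11.6, 0.0, -0.0, -0.128]
[0, -13.3, -39.3, -11.6, 0.0, -0.0, -0.128]
[0, -8.2, -40.7, -11.6, 0.0, -0.0, -0.128]
[0, -2.9, -41.4, -11.6, 0.0, -0.0, -0.128]
[0, 2.4, -41.5, -11.6, 0.0, -0.0, -0.128]
[0, 7.7, -40.8, -11.6, 0.0, -0.0, -0.128]
[0, 12.8, -39.5, -11.6, 0.0, -0.0, -0.128]
[0, 17.8, -37.5, -11.6, 0.0, -0.0, -0.128]
[0, 22.4, -35.0, -11.5, 0.0, -0.0, -0.128]
[0, 26.7, -31.8, -11.5, 0.0, -0.0, -0.128]
[0, 30.5, -28.2, -11.5, 0.0, -0.0, -0.128]
[0, 33.9, -24.0, -11.5, 0.0, -0.0, -0.128]
[0, 36.7, -19.5, -11.5, 0.0, -0.0, -0.128]
[0, 38.9, -14.7, -11.5, 0.0, -0.0, -0.128]
```

>>> move_arm([
  [0,-23,-35,-18,0,0,-0.128],
  [0,-18,-37,-18,0,0,-0.128],
  [0,-13,-39,-18,0,0,-0.128],
  [0,-8,-41,-18,0,0,-0.128],
  [0,-3,-41,-18,0,0,-0.128],
  [0,2,-41,-18,0,0,-0.128],
  [0,8,-41,-18,0,0,-0.128],
  [0,13,-39,-18,0,0,-0.128],
  [0,18,-37,-15,0,0,-0.128],
  [0,22,-35,-10,0,0,-0.128],
])

```text
time: 1.95
tool_pos: [0.4046, -0.2018, 0.4013]
tool_rot: [3.142, -0.003, -0.032]
contact_force: [-0.0, -0.9, 0.0]
opening: 0.0009
```

```bash
python3 - <<'E'
from h import *
from cell import robot
s=robot.observe();print(s["time"],s["tool_pos"].round(3),s["tool_rot"].round(3),s["qpos"].round(2))
t=w(-.05,-.0485,.40); print(t)
for r in plan(s["tool_pos"],s["tool_rot"],t): print(r)
E
```

```text
1.95 [ 0.405 -0.202  0.401] [ 3.142e+00 -3.000e-03 -3.200e-02] [-0.63  0.12  1.34  0.    1.68 -0.6 ]
[ 0.54814493 -0.06332969  0.4       ]
[0, 27.8, -28.6, 0.3, 0.0, -0.001, -0.121]
[0, 31.0, -25.1, 0.3, 0.0, -0.001, -0.121]
[0, 33.8, -21.1, 0.3, 0.0, -0.001, -0.121]
[0, 36.1, -16.9, 0.3, 0.0, -0.001, -0.121]
[0, 37.9, -12.4, 0.3, 0.0, -0.001, -0.121]
```

>>> move_arm([
  [0,28,-29,0,0,0,-0.121],
  [0,31,-25,0,0,0,-0.121],
  [0,34,-21,0,0,0,-0.121],
  [0,36,-17,0,0,0,-0.121],
  [0,38,-12,0,0,0,-0.121],
  [0,0,0,0,0,0,0],
])

```text
time: 2.7
tool_pos: [0.5528, -0.0547, 0.4026]
tool_rot: [3.137, -0.003, 0.598]
contact_force: [0.3, 0.1, -0.1]
opening: 0.0001
```

```bash
python3 - <<'E'
from h import *
from cell import robot
s=robot.observe();print(s["time"],s["tool_pos"].round(3),s["tool_rot"].round(3),s["qpos"].round(2),pr(s["tool_pos"]))
t=w(-.05,-.0485,.293); print(t)
for r in plan(s["tool_pos"],s["tool_rot"],t,n=3): print(r)
E
```

```text
2.7 [ 0.553 -0.055  0.403] [ 3.137e+00 -3.000e-03  5.980e-01] [-0.24  0.34  1.06 -0.    1.74 -0.83] [-0.04137289 -0.04372808  0.40259942]
[ 0.54814493 -0.06332969  0.293     ]
[0, -3.0, 1.4, 36.5, 0.001, -0.001, 0.009]
[0, -3.0, 1.4, 36.5, 0.001, -0.001, 0.009]
[0, -2.9, 1.5, 36.5, 0.001, -0.001, 0.009]
```

>>> move_arm([
  [0,-6,3,30,0,0,0.02],
  [0,-3,2,40,0,0,0.008],
  [0,0,0,38,0,0,0],
  [0,0,0,0,0,0,0],
])

```text
time: 3.2
tool_pos: [0.5469, -0.0665, 0.293]
tool_rot: [3.135, -0.003, 0.563]
contact_force: [-0.1, -0.6, 1.2]
opening: 0.0004
```

```bash
cat > pic.py <<'E'
import sys
from h import *
from cell import robot
n=sys.argv[1]
s=robot.observe();print(s["time"],s["tool_pos"].round(4),s["tool_rot"].round(3),"press",pr(s["tool_pos"]).round(4),"F",s["contact_force"].round(1))
a=robot.read_camera("side")["img"][:,:,::-1]; b=robot.read_camera("top")["img"][:,:,::-1]
A=cv2.resize(a[100:220,180:300],(400,400),interpolation=cv2.INTER_CUBIC); B=cv2.resize(b[130:230,220:320],(400,400),interpolation=cv2.INTER_CUBIC)
cv2.imwrite(f"pics/{n}.png",np.hstack([A,B]))
E
python3 pic.py p1
```

```text
3.2 [ 0.5469 -0.0665  0.293 ] [ 3.135e+00 -3.000e-03  5.630e-01] press [-0.0528 -0.0506  0.293 ] F [-0.1 -0.6  1.2]
```

View pics/p1.png

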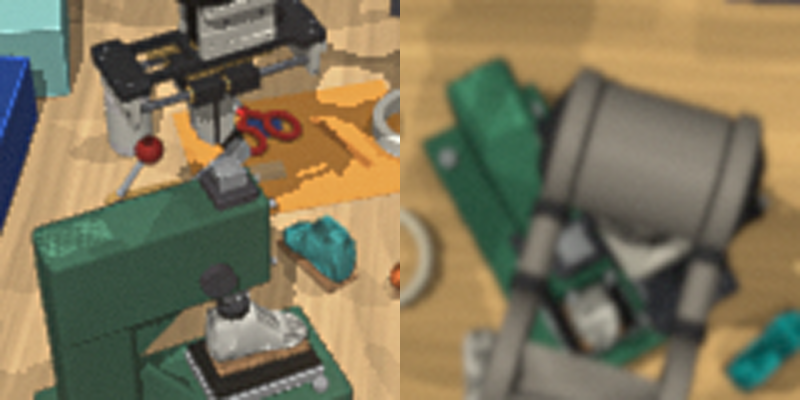

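The left half shows the fingertip (dark, about 215,140) beside the red ball (148,150), with clear space between them. The white shape at (120,120) is the glue bottle in the background. Next I push along press +x.

>>> move_arm([
  [0,12,0,0,0,0,0],
  [0,12,0,0,0,0,0],
  [0,10,0,0,0,0,0],
  [0,10,0,0,0,0,0],
  [0,10,0,0,0,0,0],
  [0,8,0,0,0,0,0],
])

```text
time: 4.05
tool_pos: [0.6062, -0.0363, 0.3139]
tool_rot: [3.108, -0.018, 0.561]
contact_force: [-5.8, 3.5, 10.5]
opening: 0.0002
```

```bash
python3 pic.py p2
```

```text
4.05 [ 0.6062 -0.0363  0.3139] [ 3.108 -0.018  0.561] press [ 0.0135 -0.0572  0.3139] F [-5.8  3.5 10.5]
```

View pics/p2.png

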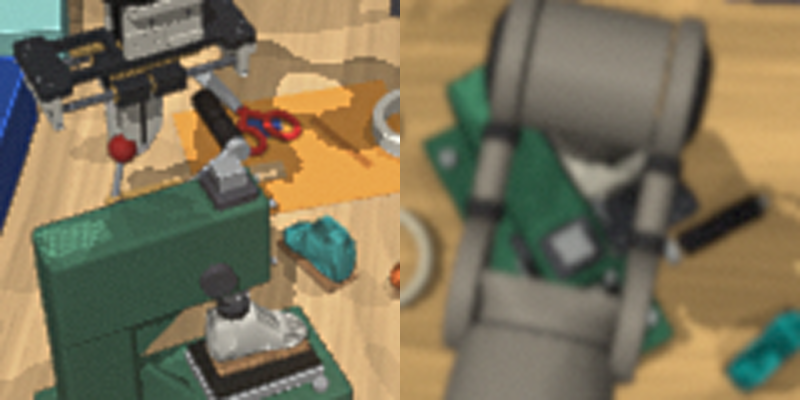

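```bash
cat > ballang.py <<'E'
from h import *
def ang(px):
    r=least_squares(lambda v:proj(S,w(.0425+.06*np.sin(v[0]),v[1],.255+.06*np.cos(v[0])))[0]-np.array(px),[0,-.0485]); return np.degrees(r.x[0]),r.x[1],r.fun
def redpx(im,lo=(150,60),win=(195,240,120,165)):
    x0,x1,y0,y1=win;h=cv2.cvtColor(im[y0:y1,x0:x1],cv2.COLOR_BGR2HSV); m=((h[...,0]<8)|(h[...,0]>172))&(h[...,1]>150)&(h[...,2]>60)
    n,l,st,c=cv2.connectedComponentsWithStats(m.astype(np.uint8)); k=1+np.argmax(st[1:,4]); return c[k]+[x0,y0],st[k]
E
python3 - <<'E'
from ballang import *
from cell import robot
print(ang((224.4,144.7)))
im=cv2.cvtColor(robot.read_camera("side")["img"],cv2.COLOR_RGB2BGR)
p,st=redpx(im);print(p,st,ang(p))
s=robot.observe();print(s["contact_force"],s["tool_pos"], proj(S,s["tool_pos"]))
cv2.imwrite("pics/p3.png",cv2.resize(im[95:165,190:270],(800,560)[:2][::1],interpolation=cv2.INTER_CUBIC) if 0 else cv2.resize(im[95:165,190:270],(640,560),interpolation=cv2.INTER_CUBIC))
E
```

```text
(np.float64(-33.70048532184957), np.float64(-0.04637009262166805), array([-1.84741111e-12,  2.16004992e-12]))
[215.76744186 144.18604651] [17 21  8  7 43] (np.float64(-7.789368218682745), np.float64(-0.049338390517052376), array([-3.26849658e-12,  2.27373675e-11]))
[-5.93555552  1.05403589 15.07594905] [ 0.60667312 -0.03609122  0.31384407] [[221.21196105 140.67580879]]
```

View pics/p3.png

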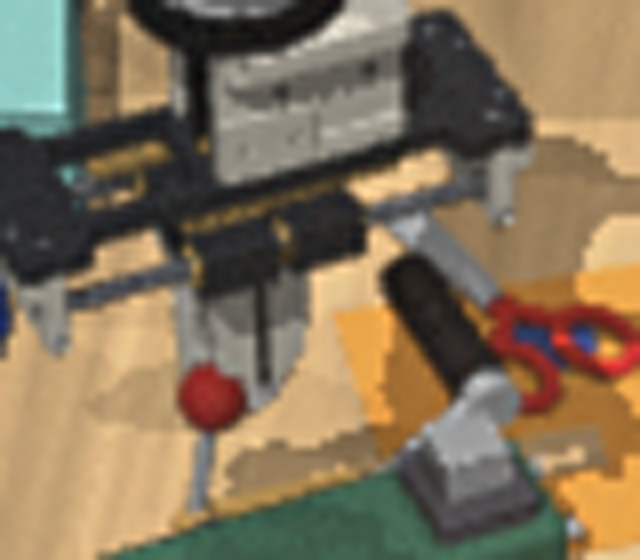

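The ball has reached about -8° from upright (p3 px 212,397). It is sitting under the finger's bevelled tip, so the tip rode up. I'll back off, come in lower and push with the straight part of the finger.

>>> move_arm([
  [0,-20,0,-1,0,0,0],
  [0,-30,0,0,0,0,0],
  [0,-15,-4,0,0,0,0],
  [0,0,0,0,0,0,0],
])

```text
time: 4.7
tool_pos: [0.5508, -0.066, 0.3154]
tool_rot: [3.105, -0.022, 0.564]
contact_force: [-0.1, 0.4, 0.3]
opening: 0.0005
```

```bash
python3 pic.py p4;  python3 - <<'E'
from ballang import *
from cell import robot
im=cv2.cvtColor(robot.read_camera("side")["img"],cv2.COLOR_RGB2BGR)
p,st=redpx(im);print(p,st,ang(p))
s=robot.observe()
t=w(-.05,-.0485,.278); print(t)
for r in plan(s["tool_pos"],s["tool_rot"],t,n=2): print(r)
E
```

```text
4.7 [ 0.5508 -0.066   0.3154] [ 3.105 -0.022  0.564] press [-0.0493 -0.0522  0.3154] F [-0.1  0.4  0.3]
[224.71428571 144.48979592] [26 21  8  8 49] (np.float64(-35.6354302797209), np.float64(-0.04808544816324991), array([-2.15720775e-11,  2.91038305e-11]))
[ 0.54814493 -0.06332969  0.278     ]
[0, -1.2, -2.6, 18.3, 0.018, -0.011, -0.003]
[0, -1.0, -2.3, 18.4, 0.018, -0.011, -0.003]
```

View pics/p4.png

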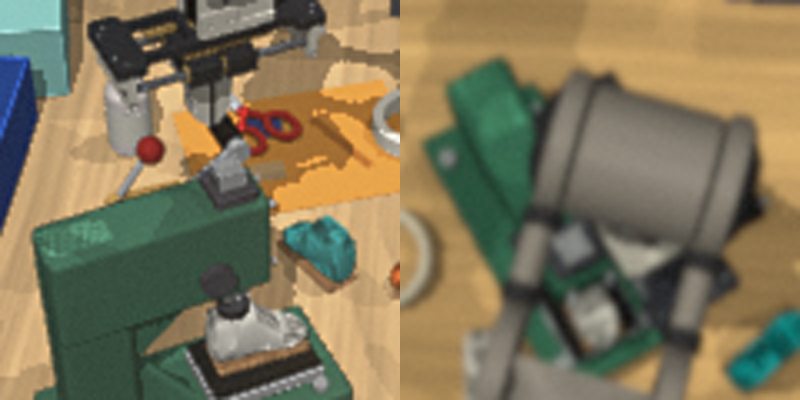

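>>> move_arm([
  [0,-1,-3,18,0.018,-0.011,0],
  [0,-1,-2,19,0.018,-0.011,0],
  [0,0,0,0,0,0,0],
  [0,15,0,0,0,0,0],
  [0,12,0,0,0,0,0],
  [0,10,0,0,0,0,0],
])

```text
time: 5.6
tool_pos: [0.5821, -0.0414, 0.2738]
tool_rot: [-3.138, 0.003, 0.565]
contact_force: [0.1, -0.3, -0.2]
opening: 0.0005
```

```bash
python3 pic.py p5;  python3 - <<'E'
from ballang import *
from cell import robot
im=cv2.cvtColor(robot.read_camera("side")["img"],cv2.COLOR_RGB2BGR)
p,st=redpx(im);print(p,st,ang(p))
E
```

```text
5.6 [ 0.5821 -0.0414  0.2738] [-3.138e+00  3.000e-03  5.650e-01] press [-0.0096 -0.0484  0.2738] F [ 0.1 -0.3 -0.2]
[220.06976744 144.13953488] [22 21  7  7 43] (np.float64(-19.946843457535792), np.float64(-0.04723032711647381), array([-2.84217094e-14, -2.84217094e-14]))
```

View pics/p5.png

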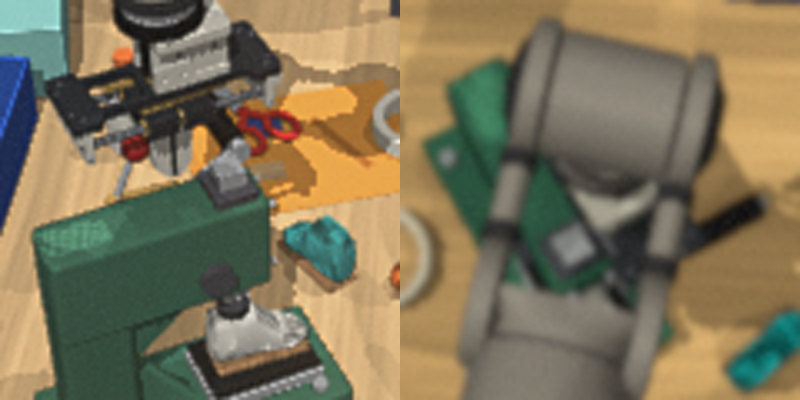

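>>> move_arm([
  [0,10,0,-3,0,0,0],
  [0,10,0,-1,0,0,0],
  [0,9,0,0,0,0,0],
  [0,8,0,0,0,0,0],
])

```text
time: 6.25
tool_pos: [0.6147, -0.0205, 0.278]
tool_rot: [-3.138, 0.002, 0.565]
contact_force: [-1.1, -0.5, 0.0]
opening: 0.0003
```

```bash
python3 pic.py p6;  python3 - <<'E'
from ballang import *
from cell import robot
im=cv2.cvtColor(robot.read_camera("side")["img"],cv2.COLOR_RGB2BGR)
p,st=redpx(im);print(p,st,ang(p))
E
```

```text
6.25 [ 0.6147 -0.0205  0.278 ] [-3.138e+00  2.000e-03  5.650e-01] press [ 0.0292 -0.0485  0.278 ] F [-1.1 -0.5  0. ]
[201.92857143 151.19047619] [ 4 28  7  7 42] (np.float64(35.77474020968196), np.float64(-0.051108515664699615), array([-2.84217094e-14,  5.68434189e-14]))
```

View pics/p6.png

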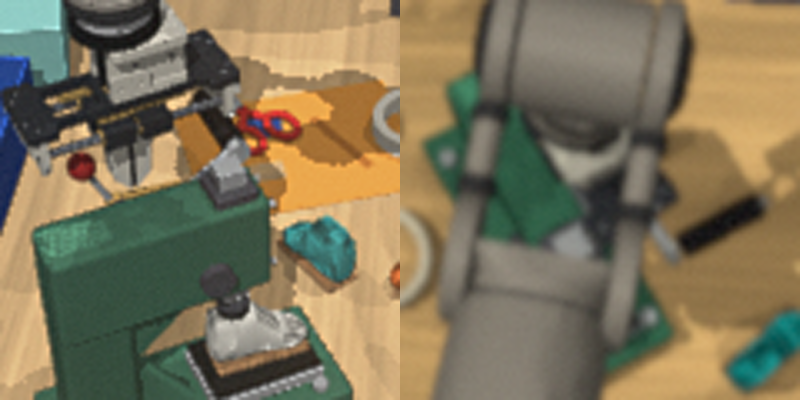

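The ball is now at +36° (left half px 82,166), so the lever is over. Next I lift clear and go above the grip.

>>> move_arm([
  [0,-5,0,-40,0,0,0],
  [0,0,0,-50,0,0,0],
  [70,-20,20,-30,0,0,0],
  [70,-40,30,0,0,0,0],
  [70,-40,25,0,0,0,0],
  [70,-10,5,0,0,0,0],
  [70,0,0,0,0,0,0],
])

```text
time: 7.28
tool_pos: [0.558, -0.1534, 0.401]
tool_rot: [-3.137, 0.005, 0.566]
contact_force: [1.2, 0.2, 1.1]
opening: 0.0454
```

```bash
python3 pic.py p7; python3 - <<'E'
import cv2
from cell import robot
from ballang import *
im=cv2.cvtColor(robot.read_camera("side")["img"],cv2.COLOR_RGB2BGR)
print(ang(redpx(im)[0]))
cv2.imwrite("pics/p8.png",cv2.resize(im[110:165,190:270],(800,550),interpolation=cv2.INTER_CUBIC))
im=cv2.cvtColor(robot.read_camera("top")["img"],cv2.COLOR_RGB2BGR)
cv2.imwrite("pics/p9.png",cv2.resize(im[155:215,250:330],(800,600),interpolation=cv2.INTER_CUBIC))
E
```

```text
7.275 [ 0.558  -0.1534  0.401 ] [-3.137  0.005  0.566] press [-0.0904 -0.1297  0.401 ] F [1.2 0.2 1.1]
(np.float64(35.9172250177862), np.float64(-0.052213265979195074), array([0., 0.]))
```

View pics/p8.png

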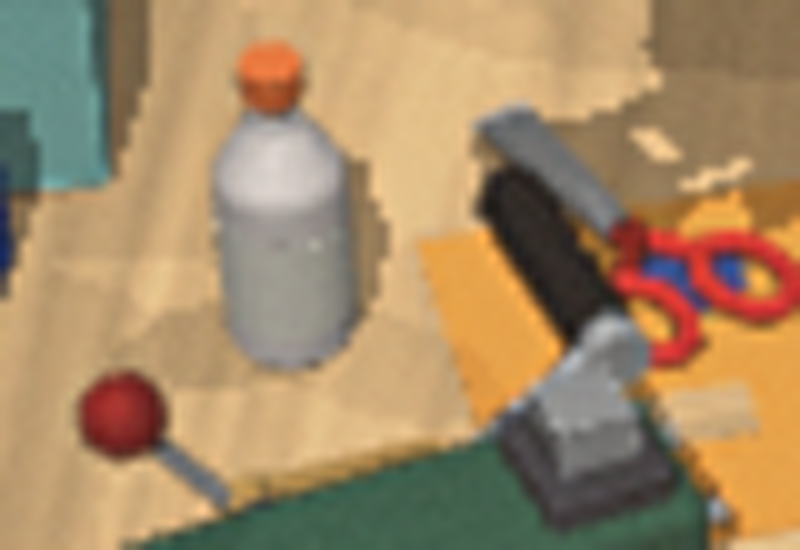

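View pics/p9.png

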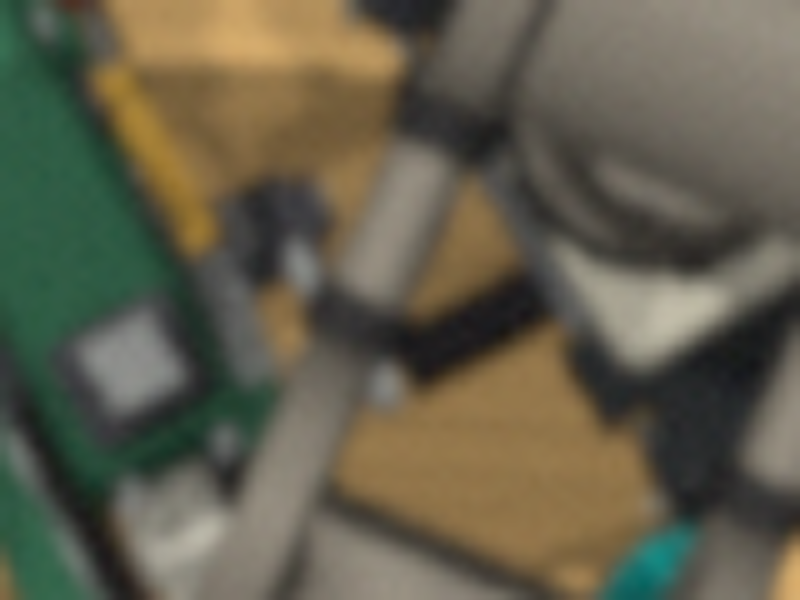

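```bash
python3 - <<'E'
from h import *
so,si=(240.3,128.8),(248.0,141.5)
ti,to=(205+428.5/5-.5,130+307.5/5-.5),(205+528/5-.5,130+250/5-.5)
def f(v):
    th,yc,sx,dy=v
    g=lambda y:w(sx+.08*np.cos(th),y,.205+.08*np.sin(th))
    return np.r_[proj(S,g(yc-.039))[0]-so,proj(S,g(yc+.039))[0]-si,proj(Tp,g(yc-.039))[0]-to,proj(Tp,g(yc+.039))[0]-ti,(sx+.0195)/.002]
r=least_squares(f,[2.6,-.125,-.02,0]);print(r.x,r.fun.round(2)); th,yc,sx,_=r.x
p=(sx+.08*np.cos(th),yc,.205+.08*np.sin(th));print(p,w(*p))
print(tri(np.mean([so,si],0),np.mean([to,ti],0)))
E
```

```text
[ 2.59646123 -0.12356069 -0.0203383   0.        ] [-1.23 -0.31  1.61  1.02 -0.1  -0.7   0.22 -0.41 -0.42]
(np.float64(-0.08874303369492387), np.float64(-0.12356068826989897), np.float64(0.24648243783633306)) [ 0.55611638 -0.14742241  0.24648244]
(array([ 0.55527603, -0.14703153,  0.24766297]), array([ 0.34014029,  0.04227069, -0.00842649, -0.36828359]))
```

>>> move_arm([
  [70,1,-2,40,0,0,0],
  [70,0,-1,50,0,0,0],
  [70,0,0,45,0,0,0],
  [70,0,0,0,0,0,0],
])

```text
time: 7.98
tool_pos: [0.5593, -0.1444, 0.2625]
tool_rot: [-3.138, 0.004, 0.576]
contact_force: [-0.1, 0.0, 0.7]
opening: 0.0702
```

```bash
python3 pic.py p10
```

```text
7.975 [ 0.5593 -0.1444  0.2625] [-3.138  0.004  0.576] press [-0.0845 -0.1227  0.2625] F [-0.1  0.   0.7]
```

View pics/p10.png

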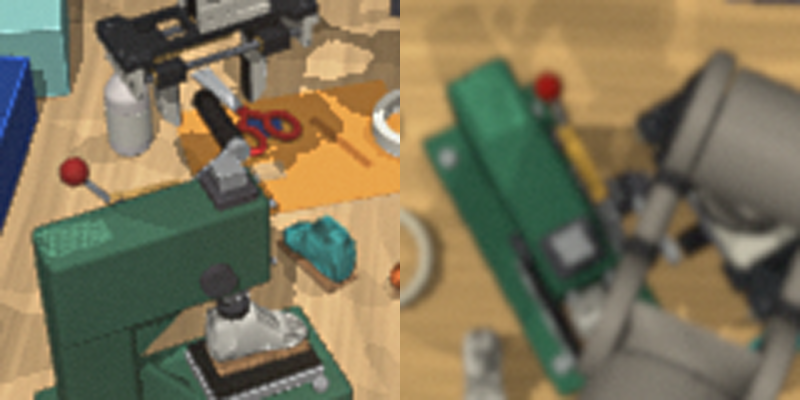

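The fingers (170,95) and (258,75) straddle the grip (210,110), with the ball still thrown over (74,171). Going down and closing gently.

>>> move_arm([
  [70,-3,2,18,0,0,0],
  [70,-1,1,15,0,0,0],
  [70,0,0,0,0,0,0],
])

```text
time: 8.45
tool_pos: [0.5634, -0.151, 0.24]
tool_rot: [3.128, -0.008, 0.576]
contact_force: [0.0, 0.8, -0.3]
opening: 0.0697
```

```bash
python3 pic.py p11
```

```text
8.45 [ 0.5634 -0.151   0.24  ] [ 3.128 -0.008  0.576] press [-0.0845 -0.1305  0.24  ] F [ 0.   0.8 -0.3]
```

View pics/p11.png

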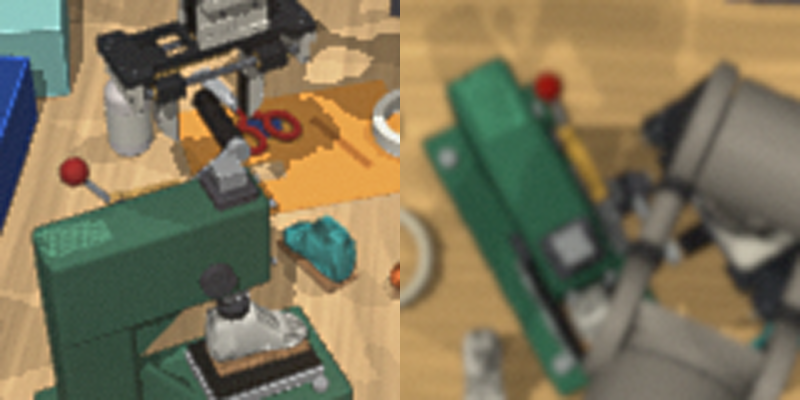

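```bash
python3 - <<'E'
import cv2
from cell import robot
from h import *
a=robot.read_camera("side")["img"][:,:,::-1]
cv2.imwrite("pics/p12.png",cv2.resize(a[40:170,180:340],(800,650)[0:1]+(600,),interpolation=cv2.INTER_CUBIC))
s=robot.observe();print(s["qpos"].round(3),s["contact_force"].round(1),s["joint_efforts"].round(1),s["torque"].round(2))
E
```

```text
[-3.930e-01  4.300e-01  1.349e+00 -1.000e-03  1.345e+00 -9.690e-01] [-0.9 -0.3  0.3] [ -0.  -48.3 -25.2   0.    0.    0. ] [ 0.01 -0.14  0.04]
```

View pics/p12.png

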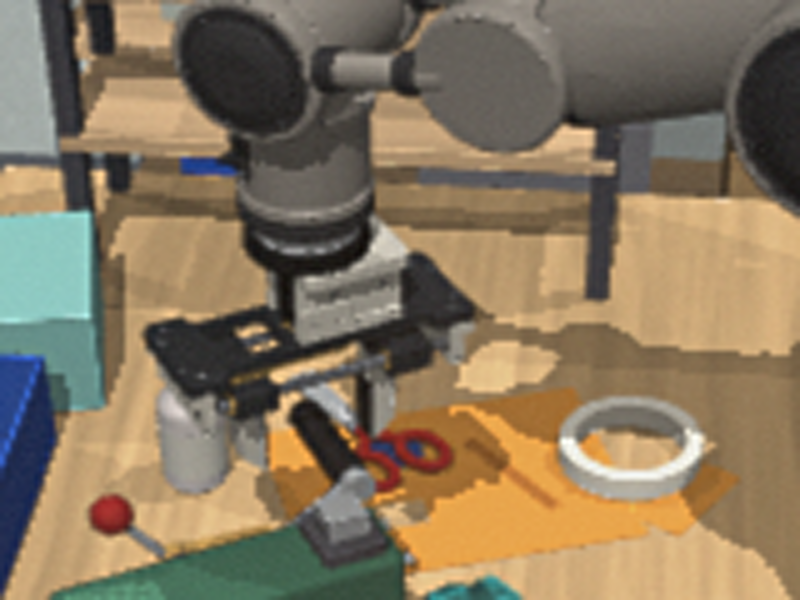

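>>> move_arm([
  [70,-4,-4,5,0.01,-0.008,0],
  [70,0,0,0,0,0,0],
])

```text
time: 8.85
tool_pos: [0.5582, -0.1499, 0.2363]
tool_rot: [3.136, -0.001, 0.577]
contact_force: [0.9, 0.4, 0.4]
opening: 0.0696
```

```bash
python3 - <<'E'
from cell import robot
from h import *
s=robot.observe();print(s["tool_pos"].round(4),pr(s["tool_pos"]).round(4),s["tool_rot"].round(3),s["qpos"].round(3),s["contact_force"].round(1))
E
```

```text
[ 0.5582 -0.1499  0.2363] [-0.0884 -0.1267  0.2363] [ 3.136e+00 -1.000e-03  5.770e-01] [-0.394  0.43   1.362 -0.002  1.344 -0.97 ] [0.9 0.4 0.4]
```

>>> move_arm([
  [70,0,0,8,0,0,0],
  [70,0,0,0,0,0,0],
])

```text
time: 9.1
tool_pos: [0.5581, -0.1499, 0.2278]
tool_rot: [3.136, -0.001, 0.576]
contact_force: [0.0, -0.2, 1.7]
opening: 0.0699
```

>>> move_arm([
  [30,0,0,0,0,0,0],
  [30,0,0,0,0,0,0],
  [30,0,0,0,0,0,0],
], newtons=8)

```text
time: 9.48
tool_pos: [0.5583, -0.1499, 0.2278]
tool_rot: [3.136, -0.001, 0.576]
contact_force: [1.2, 0.3, -0.0]
opening: 0.0446
```

```bash
python3 pic.py p13;python3 - <<'E'
import cv2
from cell import robot
a=robot.read_camera("side")["img"][:,:,::-1]
cv2.imwrite("pics/p14.png",cv2.resize(a[100:160,200:280],(800,600),interpolation=cv2.INTER_CUBIC))
E
```

```text
9.475 [ 0.5583 -0.1499  0.2278] [ 3.136e+00 -1.000e-03  5.760e-01] press [-0.0883 -0.1268  0.2278] F [ 1.2  0.3 -0. ]
```

View pics/p14.png

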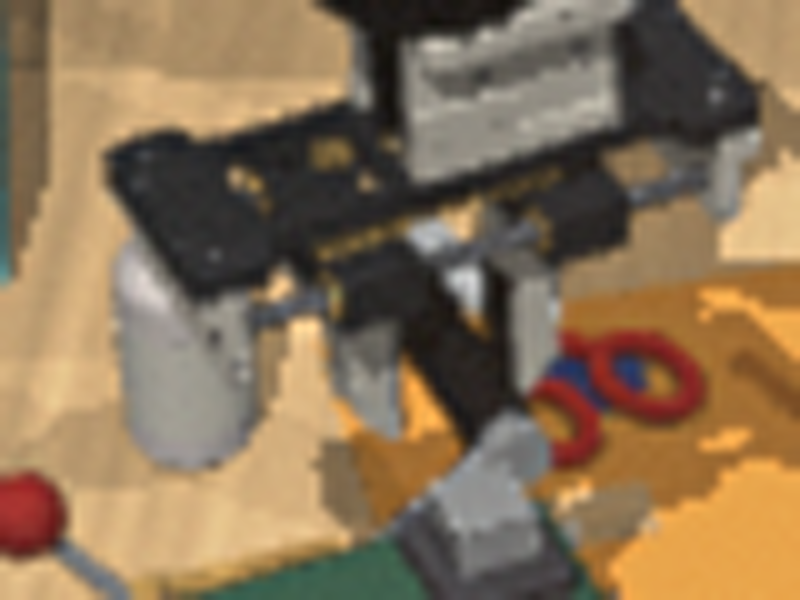

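>>> move_arm([
  [26,0,0,0,0,0,0],
  [22,0,0,0,0,0,0],
  [20,0,0,0,0,0,0],
  [20,0,0,0,0,0,0],
], newtons=8)

```text
time: 10.12
tool_pos: [0.5578, -0.1502, 0.2279]
tool_rot: [3.136, -0.001, 0.576]
contact_force: [-0.7, -0.5, -0.8]
opening: 0.0242
```

```bash
python3 - <<'E'
import cv2
from cell import robot
from h import *
a=robot.read_camera("side")["img"][:,:,::-1]
cv2.imwrite("pics/p15.png",cv2.resize(a[100:160,200:280],(800,600),interpolation=cv2.INTER_CUBIC))
s=robot.observe();print(pr(s["tool_pos"]).round(4),s["contact_force"].round(1),s["opening"],s["torque"].round(2))
E
```

```text
[-0.0888 -0.1269  0.2278] [-0.7 -0.   0.4] 0.024001663280708525 [-0.08  0.02 -0.08]
```

View pics/p15.png

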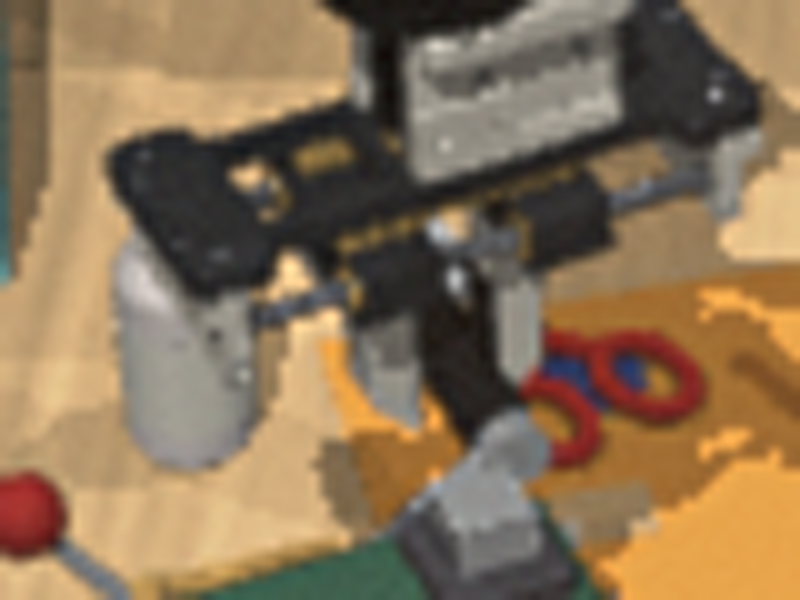

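The opening of 24.0 mm matches the grip's diameter, and the force on the tool is about 0, so the crank is held and centred. I firm up the grip and start winding forward in small steps.

```bash
cat > st.py <<'E'
from h import *
from cell import robot
import sys
s=robot.observe(); r=R.from_euler('xyz',s["tool_rot"])
g=s["tool_pos"]-r.apply([0,0,robot.grasp_offset]); p=pr(g); sx=-.0203
d=np.array([p[0]-sx,p[2]-.205]); th=np.arctan2(d[1],d[0]); F=s["contact_force"]; c,sn=np.cos(yaw),np.sin(yaw)
f=np.array([c*F[0]+sn*F[1],F[2]]); fy=-sn*F[0]+c*F[1]
t=np.array([-np.sin(th),np.cos(th)]);u=d/np.linalg.norm(d)
print("t",round(float(s["time"]),2),"th",th.round(3),"rad",(np.linalg.norm(d)*1e3).round(1),"y",p[1].round(4),"Ftan",(f@t).round(1),"Frad",(f@u).round(1),"Fy",fy.round(1),"tan(tool x,z) per mm fwd",t[0].round(2),(-t[1]).round(2),"rot",s["tool_rot"].round(3),"op",round(float(s["opening"]),4))
E
echo
```

>>> move_arm([
  [20,0,0,0,0,0,0],
  [20,-2.1,0,3.4,0,0,0],
  [20,-2,0,3.5,0,0,0],
], newtons=25)

```text
time: 10.55
tool_pos: [0.5553, -0.152, 0.2221]
tool_rot: [3.135, -0.004, 0.576]
contact_force: [-0.9, 2.6, 9.1]
opening: 0.0232
```

```bash
python3 st.py
```

```text
t 10.55 th 2.678 rad 80.2 y -0.1268 Ftan -8.4 Frad 3.5 Fy 2.7 tan(tool x,z) per mm fwd -0.45 0.89 rot [ 3.135 -0.004  0.576] op 0.0232
```

```bash
cat > look.py <<'E'
import sys
from ballang import *
from cell import robot
im=cv2.cvtColor(robot.read_camera("side")["img"],cv2.COLOR_RGB2BGR)
try: print(ang(redpx(im)[0]))
except Exception as e: print(e)
A=cv2.resize(im[120:190,190:270],(400,350),interpolation=cv2.INTER_CUBIC)
b=cv2.cvtColor(robot.read_camera("top")["img"],cv2.COLOR_RGB2BGR)
B=cv2.resize(b[150:220,250:330],(400,350),interpolation=cv2.INTER_CUBIC)
cv2.imwrite(f"pics/{sys.argv[1]}.png",np.hstack([A,B]))
E
python3 look.py q1; python3 st.py
```

```text
(np.float64(52.04531279928217), np.float64(-0.052304387225343564), array([0., 0.]))
t 10.65 th 2.678 rad 80.2 y -0.1268 Ftan -7.4 Frad 1.9 Fy 1.6 tan(tool x,z) per mm fwd -0.45 0.89 rot [ 3.135 -0.004  0.576] op 0.0234
```

View pics/q1.png

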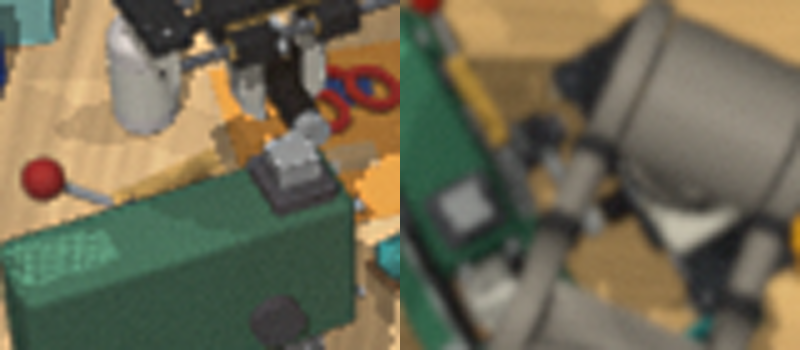

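The ball is now at 52°, about 0.28 rad further over, so the pawl has tipped out. Squeeze stayed at about 8 N at the grip. Now I let the crank turn back slowly.

>>> move_arm([
  [20,1.9,0,-3.5,0,0,0],
  [20,2.0,0,-3.4,0,0,0],
  [20,2.2,0,-3.3,0,0,0],
  [20,2.4,0,-3.2,0,0,0],
])

```text
time: 11.15
tool_pos: [0.5639, -0.1468, 0.2369]
tool_rot: [3.132, -0.008, 0.576]
contact_force: [1.6, 1.1, 0.5]
opening: 0.0232
```

```bash
python3 st.py; python3 look.py q2
```

```text
t 11.15 th 2.454 rad 79.9 y -0.1271 Ftan -1.7 Frad -1.2 Fy 0.0 tan(tool x,z) per mm fwd -0.63 0.77 rot [ 3.132 -0.008  0.576] op 0.0232
(np.float64(52.85821170255481), np.float64(-0.05271138640356203), array([-2.84217094e-14, -2.84217094e-14]))
```

View pics/q2.png

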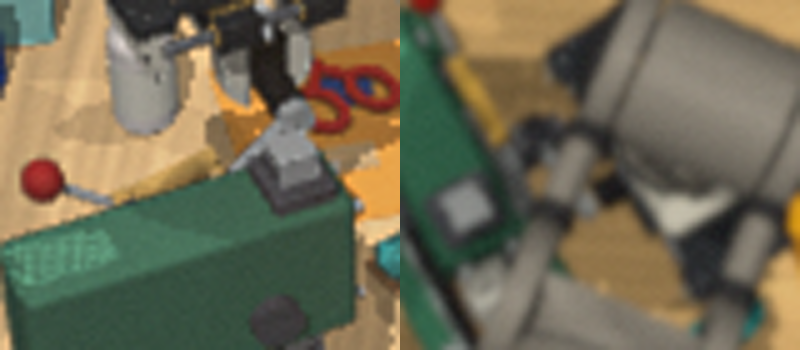

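>>> move_arm([
  [20,2.6,0,-3.0,0.004,-0.004,0],
  [20,2.8,0,-2.9,0.004,-0.004,0],
  [20,2.9,0,-2.7,0,0,0],
  [20,3.1,0,-2.5,0,0,0],
])

```text
time: 11.75
tool_pos: [0.5743, -0.1404, 0.2483]
tool_rot: [3.14, 0.001, 0.576]
contact_force: [2.4, 0.4, -0.2]
opening: 0.024
```

```bash
python3 st.py; python3 look.py q3
```

```text
t 11.75 th 2.242 rad 79.4 y -0.1275 Ftan -1.6 Frad -1.6 Fy -0.9 tan(tool x,z) per mm fwd -0.78 0.62 rot [3.14e+00 1.00e-03 5.76e-01] op 0.024
(np.float64(53.06445802768784), np.float64(-0.05340849637767141), array([-2.84217094e-14,  2.84217094e-14]))
```

View pics/q3.png

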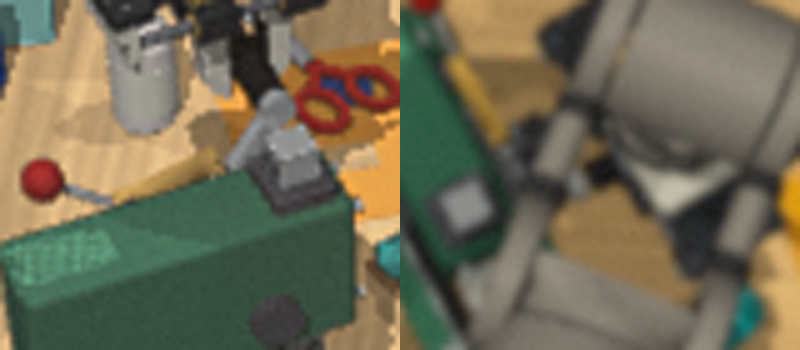

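```bash
python3 - <<'E'
import cv2,numpy as np
from cell import robot
b=cv2.cvtColor(robot.read_camera("side")["img"],cv2.COLOR_RGB2BGR); a=cv2.imread("pics/side0.png")
f=lambda i:cv2.resize(i[135:220,215:295],(400,425),interpolation=cv2.INTER_CUBIC)
cv2.imwrite("pics/q4.png",np.hstack([f(a),f(b)]))
E
```

```text
(no output)
```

View pics/q4.png

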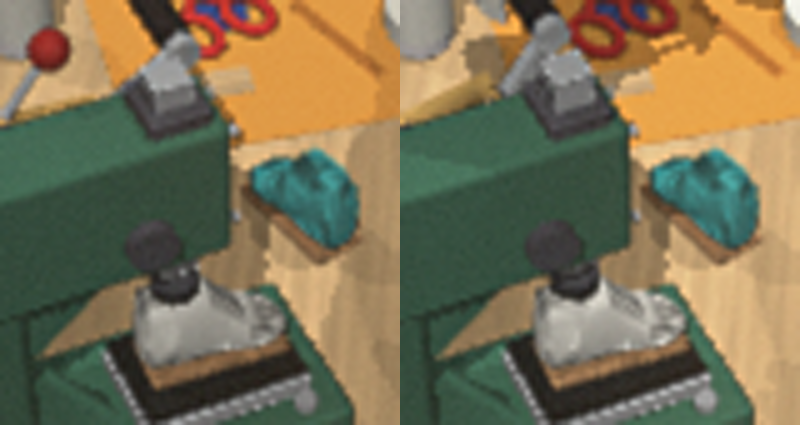

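>>> move_arm([
  [20,3.2,0,-2.4,0,0,0],
  [20,3.3,0,-2.2,0,0,0],
  [20,3.4,0,-2.0,0,0,0],
  [20,3.5,0,-1.9,0,0,0],
  [20,3.6,0,-1.7,0,0,0],
  [20,3.7,0,-1.5,0,0,0],
])

```text
time: 12.65
tool_pos: [0.593, -0.1294, 0.26]
tool_rot: [3.139, 0.001, 0.575]
contact_force: [4.4, -2.2, -2.3]
opening: 0.0233
```

```bash
python3 st.py; python3 - <<'E'
import cv2,numpy as np
from cell import robot
b=cv2.cvtColor(robot.read_camera("side")["img"],cv2.COLOR_RGB2BGR); a=cv2.imread("pics/side0.png")
f=lambda i:cv2.resize(i[135:220,215:295],(400,425),interpolation=cv2.INTER_CUBIC)
cv2.imwrite("pics/q5.png",np.hstack([f(a),f(b)]))
E
```

```text
t 12.65 th 1.929 rad 78.8 y -0.1283 Ftan -1.6 Frad -3.0 Fy -4.3 tan(tool x,z) per mm fwd -0.94 0.35 rot [3.139e+00 1.000e-03 5.750e-01] op 0.0233
```

View pics/q5.png

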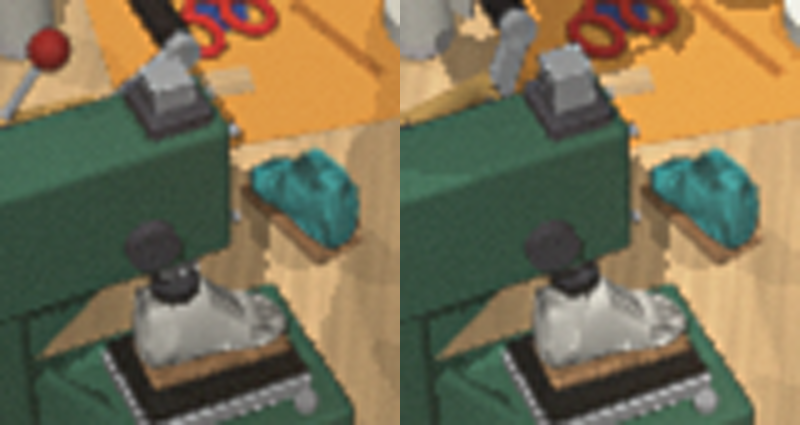

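>>> move_arm([
  [20,3.8,0.4,-0.9,0,0,0],
  [20,3.8,0.4,-0.7,0,0,0],
  [20,3.9,0.4,-0.6,0,0,0],
  [20,3.9,0.3,-0.4,0,0,0],
  [20,4.0,0.3,-0.2,0,0,0],
  [20,4.0,0.3,0,0,0,0],
])

```text
time: 13.45
tool_pos: [0.6151, -0.1165, 0.2641]
tool_rot: [3.14, 0.0, 0.576]
contact_force: [2.0, 0.5, 1.3]
opening: 0.0234
```

```bash
python3 st.py
```

```text
t 13.45 th 1.597 rad 78.0 y -0.1294 Ftan -2.0 Frad 1.3 Fy -0.7 tan(tool x,z) per mm fwd -1.0 0.03 rot [3.14  0.    0.576] op 0.0234
```

>>> move_arm([
  [20,4.0,0.2,0,0,0,0],
  [20,4.0,0.2,0.2,0,0,0],
  [20,4.0,0.2,0.4,0,0,0],
  [20,3.9,0.2,0.7,0,0,0],
  [20,3.9,0.2,0.9,0,0,0],
  [20,3.8,0.2,1.1,0,0,0],
])

```text
time: 14.2
tool_pos: [0.637, -0.1036, 0.2602]
tool_rot: [3.141, 0.0, 0.576]
contact_force: [2.7, 0.1, 0.4]
opening: 0.0233
```

```bash
python3 st.py; python3 look.py q6
```

```text
t 14.2 th 1.265 rad 77.6 y -0.1304 Ftan -2.1 Frad 1.1 Fy -1.3 tan(tool x,z) per mm fwd -0.95 -0.3 rot [3.141 0.    0.576] op 0.0233
(np.float64(53.06445802768784), np.float64(-0.05340849637767141), array([-2.84217094e-14,  2.84217094e-14]))
```

View pics/q6.png

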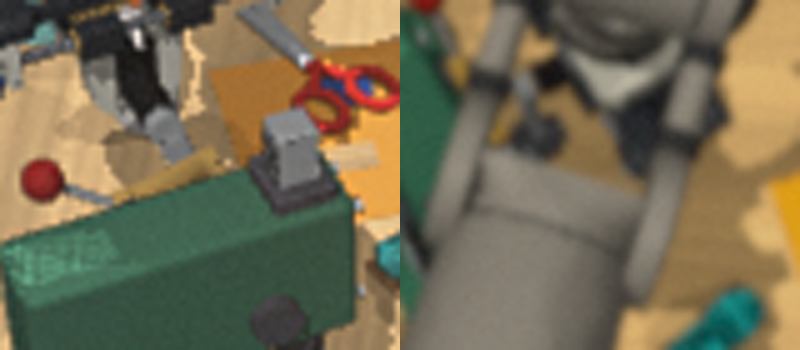

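>>> move_arm([
  [20,3.8,0.3,1.3,0,0,0],
  [20,3.7,0.3,1.5,0,0,0],
  [20,3.6,0.2,1.7,0,0,0],
  [20,3.5,0.2,1.9,0,0,0],
])

```text
time: 14.8
tool_pos: [0.6505, -0.0957, 0.2532]
tool_rot: [3.141, 0.001, 0.576]
contact_force: [2.5, 1.4, 0.0]
opening: 0.0231
```

```bash
python3 st.py
```

```text
t 14.8 th 1.045 rad 77.4 y -0.131 Ftan -2.5 Frad 1.4 Fy -0.1 tan(tool x,z) per mm fwd -0.86 -0.5 rot [3.141e+00 1.000e-03 5.760e-01] op 0.0231
```

>>> move_arm([
  [20,2.6,0.1,1.5,0,0,0],
  [20,2.5,0.1,1.6,0,0,0],
])

```text
time: 15.05
tool_pos: [0.6552, -0.0929, 0.2496]
tool_rot: [3.141, 0.001, 0.576]
contact_force: [2.8, 1.3, -0.1]
opening: 0.023
```

```bash
python3 st.py
```

```text
t 15.05 th 0.96 rad 77.4 y -0.1312 Ftan -2.6 Frad 1.7 Fy -0.4 tan(tool x,z) per mm fwd -0.82 -0.57 rot [3.141e+00 1.000e-03 5.760e-01] op 0.023
```

>>> move_arm([
  [20,2.4,0.1,1.7,0,0,0],
  [20,2.3,0.1,1.8,0,0,0],
])

```text
time: 15.3
tool_pos: [0.6595, -0.0903, 0.2458]
tool_rot: [-3.142, 0.001, 0.576]
contact_force: [2.9, 0.0, -1.1]
opening: 0.0236
```

```bash
python3 st.py; python3 look.py q7
```

```text
t 15.3 th 0.878 rad 77.4 y -0.1314 Ftan -2.6 Frad 0.7 Fy -1.5 tan(tool x,z) per mm fwd -0.77 -0.64 rot [-3.142e+00  1.000e-03  5.760e-01] op 0.0236
(np.float64(53.248349780995994), np.float64(-0.053155934894867564), array([ 2.84217094e-14, -2.84217094e-14]))
```

>>> move_arm([
  [20,1.5,0.1,1.3,0,0,0],
  [20,1.4,0.1,1.3,0,0,0],
])

```text
time: 15.65
tool_pos: [0.6622, -0.0888, 0.243]
tool_rot: [-3.142, 0.001, 0.576]
contact_force: [2.1, 1.4, 0.3]
opening: 0.0232
```

```bash
python3 st.py; python3 look.py q8
```

```text
t 15.65 th 0.824 rad 77.4 y -0.1316 Ftan -1.7 Frad 1.9 Fy 0.1 tan(tool x,z) per mm fwd -0.73 -0.68 rot [-3.142e+00  1.000e-03  5.760e-01] op 0.0232
(np.float64(52.85821170255481), np.float64(-0.05271138640356203), array([-2.84217094e-14, -2.84217094e-14]))
```

>>> move_arm([
  [20,1.4,0,1.4,0,0,0],
  [20,1.4,0,1.5,0,0,0],
])

```text
time: 16.0
tool_pos: [0.6644, -0.0875, 0.2406]
tool_rot: [3.141, 0.001, 0.576]
contact_force: [1.0, 0.6, 1.4]
opening: 0.0229
```

```bash
python3 st.py; sleep 0; python3 st.py
```

```text
t 16.0 th 0.779 rad 77.4 y -0.1317 Ftan 0.2 Frad 1.8 Fy -0.1 tan(tool x,z) per mm fwd -0.7 -0.71 rot [3.141e+00 1.000e-03 5.760e-01] op 0.0229
t 16.0 th 0.779 rad 77.4 y -0.1317 Ftan 0.2 Frad 1.8 Fy -0.1 tan(tool x,z) per mm fwd -0.7 -0.71 rot [3.141e+00 1.000e-03 5.760e-01] op 0.0229
```

>>> move_arm([
  [20,1.4,0,1.5,0,0,0],
  [20,1.3,0,1.5,0,0,0],
])

```text
time: 16.25
tool_pos: [0.6667, -0.0861, 0.2377]
tool_rot: [3.141, 0.001, 0.576]
contact_force: [1.5, 0.9, 2.0]
opening: 0.0231
```

```bash
python3 st.py; python3 look.py q9
```

```text
t 16.25 th 0.728 rad 77.4 y -0.1318 Ftan 0.3 Frad 2.6 Fy -0.0 tan(tool x,z) per mm fwd -0.67 -0.75 rot [3.141e+00 1.000e-03 5.760e-01] op 0.0231
(np.float64(52.96862926838622), np.float64(-0.05271679674414844), array([-5.68434189e-14,  5.68434189e-14]))
```

View pics/q9.png

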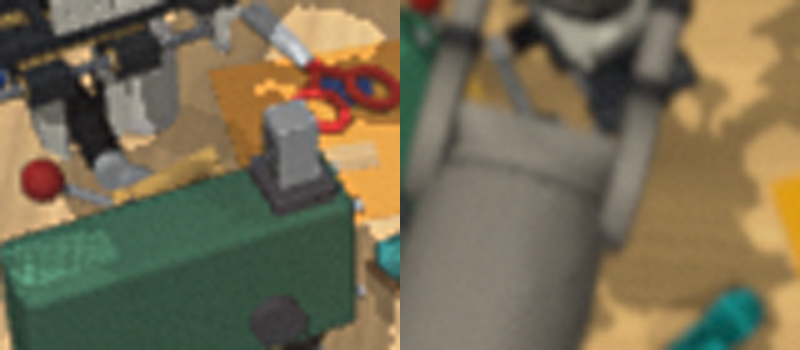

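>>> move_arm([
  [20,1.9,0,2.2,0,0,0],
  [20,1.8,0,2.3,0,0,0],
])

```text
time: 16.6
tool_pos: [0.6702, -0.0841, 0.233]
tool_rot: [3.14, 0.001, 0.576]
contact_force: [1.2, -0.2, 0.9]
opening: 0.0233
```

```bash
python3 st.py; python3 look.py q10; python3 - <<'E'
import cv2,numpy as np
g=lambda n:cv2.imread(f"pics/{n}.png")[:, :400]
a,b,c=g("q8"),g("q9"),g("q10")
for n,x in(("q6",g("q6")),("q7",g("q7")),("q8",a),("q9",b)):
    # shift of ram block top vs q10
    t=c[95:150,255:330]; r=cv2.matchTemplate(x[70:190,240:345],t,cv2.TM_CCOEFF_NORMED); _,v,_,l=cv2.minMaxLoc(r); print(n,round(v,3),l[0]+240-255,l[1]+70-95)
cv2.imwrite("pics/q11.png",np.hstack([a,c]))
E
```

```text
t 16.6 th 0.648 rad 77.5 y -0.1319 Ftan 0.2 Frad 1.2 Fy -0.8 tan(tool x,z) per mm fwd -0.6 -0.8 rot [3.14e+00 1.00e-03 5.76e-01] op 0.0233
(np.float64(52.51056022153145), np.float64(-0.05238569775112376), array([2.84217094e-14, 5.68434189e-14]))
q6 0.749 0 5
q7 0.896 1 1
q8 0.928 0 0
q9 0.968 0 0
```

View pics/q11.png

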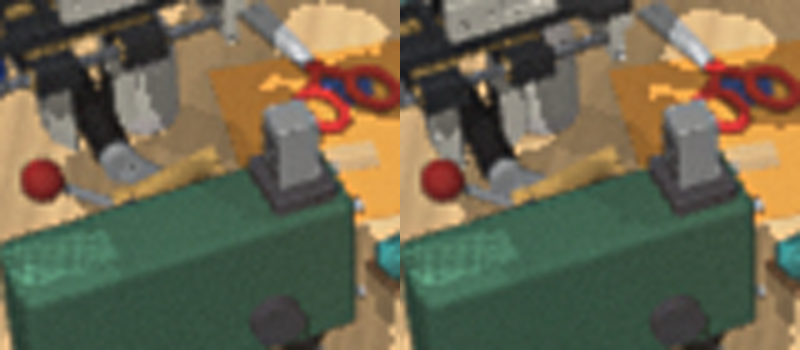

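>>> move_arm([
  [26,0,0,0,0,0,0],
  [34,0,0,0,0,0,0],
  [44,0,0,0,0,0,0],
  [56,0,0,0,0,0,0],
  [60,0,0,0,0,0,0],
  [60,0,0,0,0,0,0],
])

```text
time: 17.45
tool_pos: [0.6689, -0.0839, 0.2316]
tool_rot: [-3.14, 0.004, 0.577]
contact_force: [0.2, 0.4, 0.5]
opening: 0.0597
```

```bash
python3 st.py; python3 look.py q12
```

```text
t 17.45 th 0.641 rad 75.9 y -0.1311 Ftan 0.2 Frad 0.6 Fy 0.3 tan(tool x,z) per mm fwd -0.6 -0.8 rot [-3.14   0.004  0.577] op 0.0597
(np.float64(52.546041970198566), np.float64(-0.05175456158772325), array([ 2.84217094e-14, -2.84217094e-14]))
```

View pics/q12.png

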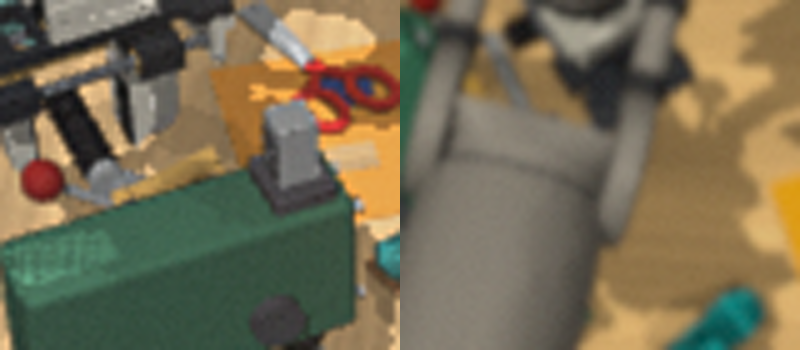

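The fingers are open around the grip (85,120). The ram is still up (block top at 290,105) and the ball still over (42,180). I move straight up.

>>> move_arm([
  [60,0,0,-12,0,0,0],
  [60,0,0,-25,0,0,0],
  [60,0,0,-40,0,0,0],
  [60,0,0,-50,0,0,0],
  [60,0,0,-40,0,0,0],
  [60,0,0,0,0,0,0],
  [60,0,0,0,0,0,0],
  [60,0,0,0,0,0,0],
])

```text
time: 18.55
tool_pos: [0.6686, -0.0836, 0.4073]
tool_rot: [-3.141, 0.003, 0.577]
contact_force: [0.6, -0.2, -0.1]
opening: 0.0598
```

```bash
python3 st.py; python3 - <<'E'
import cv2,numpy as np
from cell import robot
from ballang import *
b=cv2.cvtColor(robot.read_camera("side")["img"],cv2.COLOR_RGB2BGR); a=cv2.imread("pics/side0.png")
print(ang(redpx(b)[0]))
f=lambda i:cv2.resize(i[100:280,160:340],(400,400),interpolation=cv2.INTER_CUBIC)
cv2.imwrite("pics/z1.png",np.hstack([f(a),f(b)]))
E
```

```text
t 18.55 th 1.303 rad 229.3 y -0.1306 Ftan -0.4 Frad -0.0 Fy -0.5 tan(tool x,z) per mm fwd -0.96 -0.26 rot [-3.141e+00  3.000e-03  5.770e-01] op 0.0598
(np.float64(53.248349780995994), np.float64(-0.053155934894867564), array([ 2.84217094e-14, -2.84217094e-14]))
```

View pics/z1.png

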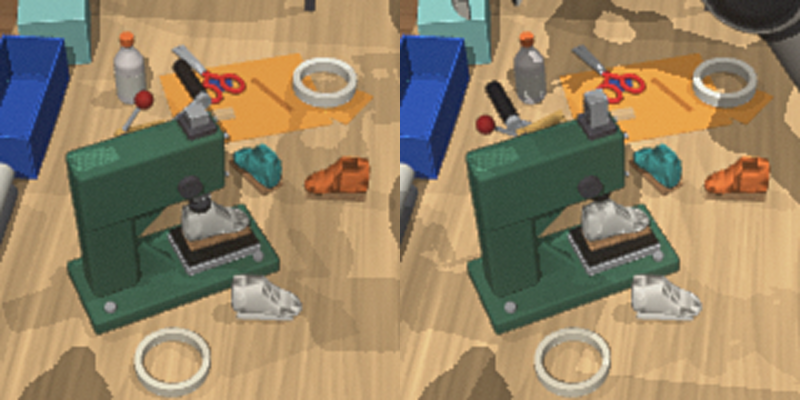

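The right half shows the ram up (block top at 597,95), the foot off the last, the pawl out with the ball over at (486,125), and the crank on the far side at (503,105). The last and all other things are where they were. Handing in.

```bash
python3 -c "
from cell import robot
print(robot.hand_in())"
```

```text
the job is handed in; nothing more can be done
None
```

The press is released: the pawl is out and the ram is fully up. I handed the job in at about 18.6 s of robot time; the hand-in gave no verdict.

- **Ball lever:** I threw it over to +36°. The first push reached only about -8° because the bevelled fingertip rode up on the ball, with up to about 15 N of force. The ball fell back, and the second, lower push took about 1 N.
- **Freeing the pawl:** I took the crank by its black grip and wound it on about 0.09 rad. The grip load peaked at about 8.4 N, under the 11 N limit. The pawl then tipped out, and the ball went on to 52°.
- **Letting it back:** I held the crank throughout and let it turn back at about 0.4 rad/s. Near the end the load at the grip fell from about -2.6 N to 0, and the ram stopped rising. I opened the gripper and lifted clear.

**Last checks:** the pawl is still out, with the ball at 53°. The last is on its bed, and in the side-camera picture the things round the press stand where they were. I did not check the hammer, amber jar and thread spool at the far left in the final picture.

**Small disagreement:** the measured crank radius drifted from 80 to about 77.4 mm, so my estimate of the shaft's position was off by a few millimetres. While turning back, the side force reached 4 N at most.

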